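# Swipe the meter's touch band from standby to calibration

### The arm

A 7-joint arm with a two-finger parallel gripper is mounted at the origin on the work surface. World frame = base frame: x ahead of the robot, y to its left, z up, the work surface at z = 0. Lengths are in m, angles in rad, forces in N, time in s.
With the tool pointing down it reaches from about 0.425 to 0.925 m from the base axis. Payload 6.8 kg.
Tool frame: the origin (TCP) lies at the very end of the fingers, on their centre line; the grasp point (between the pads) lies 19 mm behind it; z points along the fingers, y is the line along which they close (so a half turn about z gives the same grasp; the last joint's range is limited). The gripper opens to 85 mm and grips with 20 to 120 N. Pads are 22 mm wide; open, the fingers measure 114 mm over their backs; the gripper's body (76 mm by 85 mm) begins 54 mm behind the grasp point. The pads swing forward as they close: fully open they stand 13 mm farther back than shut.
Start: joints at [-1.455, 0.477, 0.022, 1.555, -0.011, 1.109, -0.083], TCP at [0.15, 0.658, 0.231] pointing down, gripper open.
Joint ranges: [-2.96, 2.96], [-0.34, 2.1], [-1.41, 1.46], [0.24, 2.44], [-1.37, 4.51], [0.17, 1.92], [-2.96, 2.96]. Speed limits (rad/s): [2.39, 2.39, 3.14, 3.14, 3.14, 3.14, 3.14].

### API

Orientations are given as a rotation vector (axis times angle).
In Python, from bench import get_obs, viewer, r gives the robot as it stands. The module is installed in compiled form; this text tells all that it offers.
- The arm moves only by the tool play_rows, never from a script. Its argument "commands" is a list that holds one entry, the list of rows, each a list of 5 numbers: the gripper's target within -1 to 1 (shut at 1, half-way at 0, fully open at -1), then the shift along the tool's x, y, z scaled (see below), then the turn about the tool's z scaled (see below). A call has 1 to 12 rows; each row is the pose to reach, as a shift and turn from the pose commanded when the call began, along the tool's axes at that moment; what a row does not reach only later rows make up. The controller multiplies each number of a shift by 0.2 m and each number of a turn by pi/2 rad. A row lasts 1/12 s, in which the tool goes at most 41.7 mm and 7.16 degrees, less where a joint would pass 70% of its speed; a pose out of reach is approached as far as the arm can. A call with a number of a shift or a turn outside -1 to 1 is refused whole. A call with a gripper value outside its range is refused whole. The fingers move at their own pace and stop on an object; "grip_force" is the grip in N (left out, the last holds). Time passes only in rows, so rows that repeat a pose let the fingers close. It gives the time, the measured TCP pose, the force, the opening and the grip force at its end, in the units of the state.
- get_obs(): the state, without advancing time (a new reading comes with each control period).
- viewer.grab_frame(name): name is "scene" or "top"; returns a dict with "pixels" (400x640x3 uint8, red, green, blue), "fovy" (degrees; the focal length in pixels is half the picture's height over the tangent of half this angle, whatever the lens; pixels are square), "cx", "cy" (the principal point, pixels), "distortion" ([k1, k2, p1, p2, k3] as OpenCV has them; the pictures are not rectified), "world_to_cam" (4x4, takes a point from world to camera coordinates). Camera axes: x right, y up, looking along -z (the intrinsics and any distortion apply to the point x, -y, -z); pixel columns grow to the right and rows downward; lengths in m; the calibration is good to about 2 mm. A picture is of the moment at which its call begins. There is no depth.
- r.hand_in(): hands the job in; it is judged then, once.
Trained networks look in a picture, given as the dict that the camera call returned (one of the last four; its "shot" number tells which), for a name from the list of things; names that differ only in an ending like _2 or _b are one class to them, and where a whole thing is asked for, a point or a joint stands for the part that bears it (a point fixed in the world has none). Each returns a list of dicts, best first, with "score" (0 to 1); they miss things now and then, are a little off and sometimes report something else, mostly with a low value. They report only what shows in the picture. A call takes as long as a camera call.
- viewer.trace(picture, thing): "pixels" (400x640 bool, what is visible of it) and "rect" ([left, top, right, bottom] in pixels, round what is visible of it).
The state is a dict: "clock": time; "joints": joint angles; "qvel": joint speeds; "tau": joint torques, N m; "tcp_pos": TCP position; "orientation": TCP orientation; "contact_force": force on the tool from outside, world axes, zero at the start; "moment": the same for the moment, N m; "grip_width": finger opening in m; "gripper_force": force on a finger pad.
Only numpy, scipy, OpenCV 4.12 (cv2) and the standard library are available. Lean on these libraries where they do the work, as an engineer would, in place of code of your own. Each camera call takes 0.05 s, during which the arm holds its last target. There are 200 camera calls.

### The job

Switch the bench meter over to calibration: with the fingers closed, lay the fingertips on the end of the arched touch band beside the green lamp, press it gently, and trace the band along its curve to the end beside the blue lamp in one unbroken stroke, keeping it pressed down all the way. Finish with the fingertips still resting on the blue end, holding the band lightly pressed. Grasp nothing, press only gently (20 N is too hard), and leave the vial, the bottle and the beaker where they stand.

Things in the scene. Friction and masses are not known exactly. Their poses are not given: they have to be found in the camera images.
- meter: white bench meter, fixed, 220 mm deep (x), 270 mm wide (y); origin under its centre on the bench, x axis points from its front edge (band side) to its display, z up. Its flat grey panel is 55 mm above the bench; at the back a display wedge (from 27 mm behind the centre on) rises to about 82 mm. The touch band stands on the panel near the front edge.
- arc_centre (a point): centre of the band's arc, at the height of the band's top at rest (66 mm above the bench), 95 mm along +x from the meter's centre; axes as the meter's. The band's centre line is an arc of radius 160 mm about it, on its -x side, reaching 34 degrees either side of the meter's -x direction; the band is 16 mm wide, black with five white pads, and stands 11 mm proud of the panel.
- band (a joint): how far the whole touch band is pressed down, in m: 0 at rest, 0.006 at its stop. It stays level wherever it is pressed, starts to move at about 1.5 N, takes about 5.5 N fully down, and springs back. Keep it down by more than 1 mm for the whole stroke and at the end (2 to 4 mm is comfortable).
- mark_1: white pad of the touch band, 16 mm wide across the band, its top flush with the band's; origin at the centre of the pad's top face; it sinks with the band; the end pad on the meter's -y side, 28 mm long, centred 29 degrees along the arc from its middle
- mark_2: white pad of the touch band, 16 mm wide across the band, its top flush with the band's; origin at the centre of the pad's top face; it sinks with the band; 17 mm long, half-way from mark_1 to mark_3 (14.5 degrees)
- mark_3: white pad of the touch band, 16 mm wide across the band, its top flush with the band's; origin at the centre of the pad's top face; it sinks with the band; 17 mm long, the middle of the arc
- mark_4: white pad of the touch band, 16 mm wide across the band, its top flush with the band's; origin at the centre of the pad's top face; it sinks with the band; 17 mm long, half-way from mark_3 to mark_5 (14.5 degrees)
- mark_5: white pad of the touch band, 16 mm wide across the band, its top flush with the band's; origin at the centre of the pad's top face; it sinks with the band; the end pad on the meter's +y side, 28 mm long, centred 29 degrees along the arc from its middle
- green (a point): green lamp, a flat disc 24 mm across and 2 mm high on the panel, just beyond one end of the band, 39 mm along the arc from the end pad's centre; it marks the end to start from, which may be either end; point at the centre of its top
- blue (a point): blue lamp, the same disc beyond the other end of the band; it marks the end to finish on; point at the centre of its top
- vial_mid (a point): loose amber vial with orange cap, 24 mm across, 45 mm high, standing on the panel between the band and the display; point at its centre, half-way up
- buffer_mid (a point): loose white bottle with yellow cap, 54 mm across, 105 mm high, on the bench beside the meter; point at its centre, half-way up
- beaker_mid (a point): loose empty glass beaker, 60 mm across, 80 mm high, on the bench at the other side of the meter; point at its centre, half-way up

How it is judged:
On the way, in this order (a step that is already met when the one before it is completed fails the run):
1. the fingertips press the white end pad beside the green lamp (((y of green in the frame of meter below 0 m and contact force between the fingers and mark_1 above 0.2 N) or (not (y of green in the frame of meter below 0 m) and contact force between the fingers and mark_5 above 0.2 N)) and value of joint band above 0.0006 m), for 0.03 s.
2. they press the second white pad, counted from the green end (((y of green in the frame of meter below 0 m and contact force between the fingers and mark_2 above 0.2 N) or (not (y of green in the frame of meter below 0 m) and contact force between the fingers and mark_4 above 0.2 N)) and value of joint band above 0.0006 m), for 0.03 s.
3. they press the middle white pad (contact force between the fingers and mark_3 above 0.2 N and value of joint band above 0.0006 m), for 0.03 s.
4. they press the fourth white pad (((y of green in the frame of meter below 0 m and contact force between the fingers and mark_4 above 0.2 N) or (not (y of green in the frame of meter below 0 m) and contact force between the fingers and mark_2 above 0.2 N)) and value of joint band above 0.0006 m), for 0.03 s.
5. they press the end pad beside the blue lamp (((y of green in the frame of meter below 0 m and contact force between the fingers and mark_5 above 0.2 N) or (not (y of green in the frame of meter below 0 m) and contact force between the fingers and mark_1 above 0.2 N)) and value of joint band above 0.0006 m), for 0.03 s.
At the end, for the whole second after the job is handed in: the fingers still press the end pad beside the blue lamp, with the band held down by more than 1 mm; vial, bottle and beaker are within 15 mm of where they stood (((y of green in the frame of meter below 0 m and contact force between the fingers and mark_5 above 0.2 N) or (not (y of green in the frame of meter below 0 m) and contact force between the fingers and mark_1 above 0.2 N)) and value of joint band above 0.001 m and distance of each of vial_mid, buffer_mid, beaker_mid from where it was at the start of the episode below 0.015 m); the arm keeps its last pose, push and grip.
It fails at once if the meter is pressed or struck harder than 20 N (contact force between any of the fingers, the arm and meter above 20 N).
It fails at once if the fingertips come off part way: they are over the band between its end pads, within about 15 mm of it, while the band is up (horizontal distance between the grasp point and arc_centre between 0.142 and 0.178 m and x of the grasp point in the frame of arc_centre below 0 m and y of the grasp point in the frame of arc_centre between -0.05 and 0.05 m and z of the grasp point in the frame of arc_centre below 0.034 m and value of joint band below 0.0003 m).
It fails at once if the vial, the bottle or the beaker is lifted, knocked or moved by more than 15 mm (distance of any of vial_mid, buffer_mid, beaker_mid from where it was at the start of the episode above 0.015 m).
It also fails if it takes over 42 s, if anything falls off the work surface, if the arm or the gripper's body presses on something with over 40 N, if the wrist force passes 120 N, or if a joint passes its speed limit or range.

## Working session

There is one attempt and no reset: what is moved stays moved. The work goes in short steps, Python scripts to look and compute and a tool call to move; the robot and the scene stay as the last step left them, time stands still between calls to the robot, and variables do not carry over. Pictures are saved under pics/ and viewed, at most 10 in all, crops included, and the job is handed in when it is done.

Besides the shell and the picture viewer there is one more tool, called after "Request:" by a JSON object that holds its "fn" and its "kwargs". play_rows: Moves the arm, as the interface text tells. Shifts and turns lie within -1 to 1; 1 stands for 0.2 m of shift or pi/2 rad of turn. Its arguments: {"type":"object","properties":{"commands":{"type":"array","items":{"type":"array","items":{"type":"array","items":{"type":"number","minimum":-1,"maximum":1}}}},"grip_force":{"type":"number"}},"required":["commands"]}

```bash
mkdir -p pics; cat > h.py <<'E'
import numpy as np, cv2
from bench import get_obs, viewer, r
def K(f):
    F=200/np.tan(np.radians(f["fovy"])/2)
    return np.array([[F,0,f["cx"]],[0,F,f["cy"]],[0,0,1.]])
def ray(f,uv):
    n=cv2.undistortPoints(np.array([[uv]],float),K(f),np.array(f["distortion"],float))[0,0]
    M=np.array(f["world_to_cam"]);R,t=M[:3,:3],M[:3,3]
    return -R.T@t, R.T@np.array([n[0],-n[1],-1.])
def onz(f,uv,z):
    o,d=ray(f,uv); return o+d*(z-o[2])/d[2]
def proj(f,P):
    M=np.array(f["world_to_cam"]);c=np.atleast_2d(P)@M[:3,:3].T+M[:3,3]
    c=c*[1,-1,-1]
    return cv2.projectPoints(c,np.zeros(3),np.zeros(3),K(f),np.array(f["distortion"],float))[0][:,0]
E
python3 - <<'E'
from h import *
for n in ["top","scene"]:
    f=viewer.grab_frame(n); cv2.imwrite(f"pics/{n}0.png",f["pixels"][:,:,::-1])
    print(n,f["fovy"],f["cx"],f["cy"],f["distortion"],np.round(onz(f,(320,200),0.06),3))
    for t,z in [("mark_1",.066),("green",.057),("blue",.057),("band",.066),("meter",.055),("vial_mid",.08),("buffer_mid",.05),("beaker_mid",.04)]:
        for d in viewer.trace(f,t)[:6]:
            m=d["pixels"]; v,u=np.nonzero(m)
            if len(u)==0: continue
            c=(u.mean(),v.mean())
            print(t,round(d["score"],2),np.round(c,1),len(u),np.round(d["rect"]),np.round(onz(f,c,z),4))
s=get_obs();print({k:np.round(v,3) for k,v in s.items()})
E
```

```text
top 50.505871250799295 320.2090703133449 201.45704897831425 [-0.04398512  0.          0.          0.          0.        ] [0.578 0.037 0.06 ]
mark_1 0.63 [301.2 239.9] 71 [299. 238. 307. 243.] [0.4791 0.0822 0.066 ]
mark_1 0.55 [317.9 242.2] 42 [314. 239. 322. 243.] [0.4739 0.0415 0.066 ]
mark_1 0.52 [362.4 223.6] 78 [356. 216. 368. 229.] [ 0.5197 -0.0664  0.066 ]
mark_1 0.37 [349.9 233.3] 55 [346. 227. 353. 238.] [ 0.4959 -0.0358  0.066 ]
mark_1 0.36 [334.4 239.8] 46 [330. 238. 341. 244.] [0.48   0.0018 0.066 ]
green 0.43 [286.4 234.7] 81 [286. 231. 295. 240.] [0.492  0.1187 0.057 ]
band 0.55 [332.8 236.6] 484 [294. 220. 364. 249.] [0.4877 0.0055 0.066 ]
meter 0.72 [327.  215.4] 9220 [264. 164. 390. 271.] [0.5403 0.0198 0.055 ]
meter 0.46 [399.7 193. ] 474 [389. 179. 411. 206.] [ 0.5973 -0.1609  0.055 ]
buffer_mid 0.78 [399.8 193.5] 458 [388. 182. 412. 209.] [ 0.597 -0.162  0.05 ]
beaker_mid 0.83 [235.2 215.6] 554 [221. 207. 249. 231.] [0.5402 0.2494 0.04  ]
scene 51.7199612306138 317.5171757109457 197.86935015434665 [-0.05057205  0.          0.          0.          0.        ] [0.5
[... 623 characters left out ...]
buffer_mid 0.55 [222.8 260.8] 1146 [208. 237. 238. 285.] [ 0.6015 -0.1655  0.05  ]
beaker_mid 0.55 [394.3 152.4] 1028 [379. 129. 413. 174.] [0.5311 0.2476 0.04  ]
{'clock': np.float64(0.9), 'joints': array([-1.455,  0.477,  0.022,  1.555, -0.012,  1.109, -0.083]), 'qvel': array([-0.   , -0.001, -0.002, -0.001, -0.   ,  0.001,  0.   ]), 'tau': array([ 1.0000e-03, -5.9632e+01,  1.6070e+00, -2.8155e+01,  1.2000e-02,
        2.0000e-03,  0.0000e+00]), 'tcp_pos': array([0.15 , 0.658, 0.231]), 'orientation': array([-0.351, -3.122, -0.   ]), 'contact_force': array([ 0.799,  0.366, -0.18 ]), 'moment': array([ 0.036, -0.001, -0.014]), 'gripper_force': np.float64(0.0), 'grip_width': np.float64(0.085)}
```

```bash
python3 - <<'E'
import cv2,numpy as np
a=cv2.imread("pics/top0.png")[150:290,210:430]; b=cv2.imread("pics/scene0.png")[120:300,200:430]
cv2.imwrite("pics/c.png",cv2.resize(a,None,fx=3.6,fy=3.6,interpolation=cv2.INTER_CUBIC))
cv2.imwrite("pics/d.png",cv2.resize(b,None,fx=3.3,fy=3.3,interpolation=cv2.INTER_CUBIC))
E
```

```text
(no output)
```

View pics/c.png

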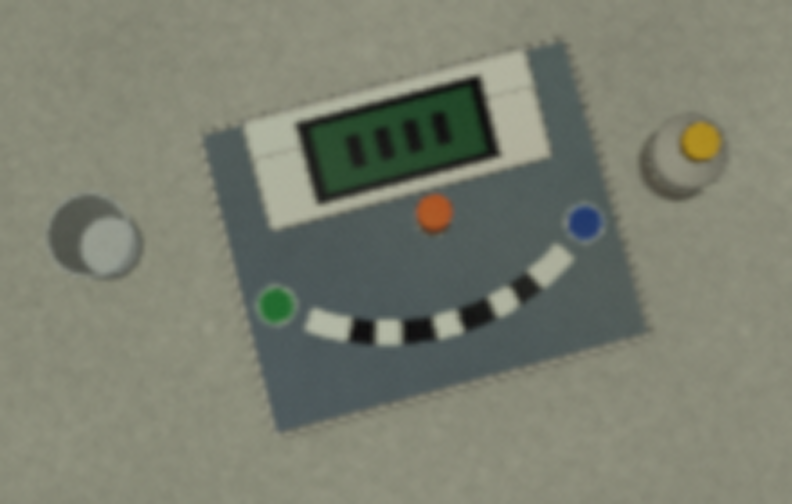

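View pics/d.png

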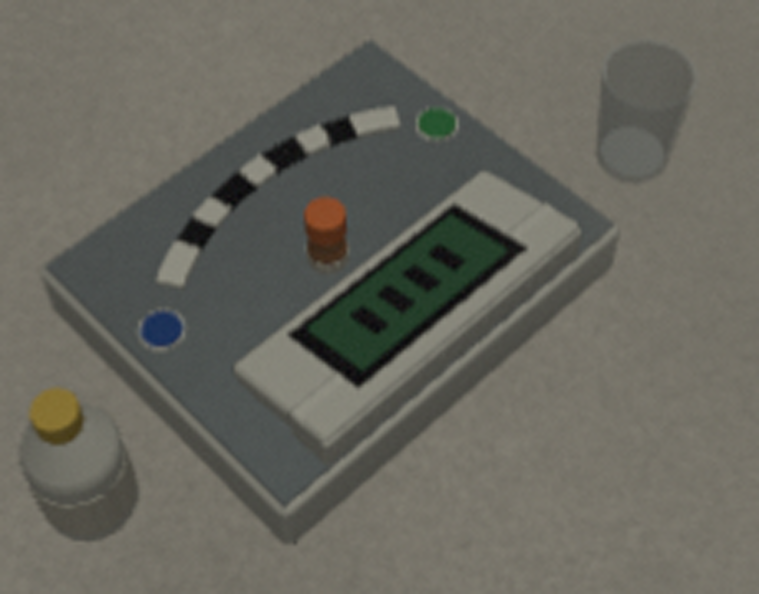

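```bash
python3 - <<'E'
from h import *
from scipy.optimize import least_squares
def arc(a,z): a=np.radians(a); return [.095-.16*np.cos(a),.16*np.sin(a),z]
L=np.degrees(.039/.16)+29
P=np.array([arc(29,.066),arc(14.5,.066),arc(0,.066),arc(-14.5,.066),arc(-29,.066),arc(L,.057),arc(-L,.057),
 [.11,.135,.055],[-.11,.135,.055],[-.11,-.135,.055],[.11,-.135,.055]])
T=np.array([(329,325),(389,332),(448,324),(503,301),(551,265),(276,306),(585,223),(205,133),(277,431),(648,330),(568,42)],float)
S=np.array([(376,120),(313,138),(260,169),(212,210),(173,266),(437,124),(162,328),(617,230),(370,42),(46,268),(290,512)],float)
T=(T+.5)/3.6-.5+[210,150]; S=(S+.5)/3.3-.5+[200,120]
ft=viewer.grab_frame("top"); fs=viewer.grab_frame("scene")
def W(p): c,s=np.cos(p[2]),np.sin(p[2]); return P@np.array([[c,-s,0],[s,c,0],[0,0,1]]).T+[p[0],p[1],0]
def solve(prs):
    return least_squares(lambda p:np.concatenate([(proj(f,W(p))-q).ravel() for f,q in prs]),[.57,.02,.2],loss="soft_l1")
for prs in ([(ft,T)],[(fs,S)],[(ft,T),(fs,S)]):
    o=solve(prs); print(o.x,np.abs(o.fun).max(),np.sqrt((o.fun**2).mean()))
print(np.round(W(o.x),4)); 
c,s=np.cos(o.x[2]),np.sin(o.x[2]);print("arc",o.x[:2]+.095*np.array([c,s]))
for f,uv,z in [(ft,((434.5)/3.6-.5+210,(214)/3.6-.5+150),.1),(fs,(326/3.3-.5+200,211/3.3-.5+120),.1)]: print("vial",onz(f,uv,z))
E
```

```text
[0.54308967 0.01941274 0.26846776] 3.285030572607468 1.351087681772776
[0.54145679 0.01858258 0.27069335] 3.80381146506906 1.4993462982341126
[0.54230994 0.01887374 0.26986218] 3.50215212354928 1.4543163003842872
[[ 0.4783  0.0817  0.066 ]
 [ 0.4739  0.0415  0.066 ]
 [ 0.4797  0.0015  0.066 ]
 [ 0.4953 -0.0357  0.066 ]
 [ 0.5197 -0.0679  0.066 ]
 [ 0.492   0.1181  0.057 ]
 [ 0.5501 -0.0921  0.057 ]
 [ 0.6123  0.1783  0.055 ]
 [ 0.4003  0.1197  0.055 ]
 [ 0.4723 -0.1406  0.055 ]
 [ 0.6843 -0.0819  0.055 ]]
arc [0.63387166 0.04420061]
vial [0.55075856 0.01281567 0.1       ]
vial [0.54880429 0.01200043 0.1       ]
```

Request:
{"fn": "play_rows", "kwargs": {"commands": [[[1,-0.1,-0.1,0,0],[1,-0.2,-0.21,0,0],[1,-0.32,-0.35,0,0],[1,-0.44,-0.48,0,0],[1,-0.56,-0.61,0,0],[1,-0.67,-0.73,0,0],[1,-0.75,-0.815,0,0],[1,-0.75,-0.815,0,0]]], "grip_force": 20}}

```text
clock: 1.67
tcp_pos: [0.2637, 0.461, 0.2315]
orientation: [0.362, 3.119, -0.003]
contact_force: [0.4, -0.3, -0.2]
grip_width: -0.0003
gripper_force: 0.0
```

Request:
{"fn": "play_rows", "kwargs": {"commands": [[[1,-0.1,-0.1,0,0],[1,-0.2,-0.21,0,0],[1,-0.32,-0.35,0,0],[1,-0.44,-0.48,0,0],[1,-0.56,-0.61,0,0],[1,-0.67,-0.73,0,0],[1,-0.75,-0.815,0,0],[1,-0.75,-0.815,0,0]]]}}

```text
clock: 2.33
tcp_pos: [0.3725, 0.2695, 0.2316]
orientation: [0.362, 3.12, -0.001]
contact_force: [0.2, -0.0, 0.4]
grip_width: 0.0
gripper_force: 0.0
```

Request:
{"fn": "play_rows", "kwargs": {"commands": [[[1,-0.1,-0.1,0,0],[1,-0.2,-0.21,0,0],[1,-0.32,-0.35,0.1,0],[1,-0.44,-0.48,0.2,0],[1,-0.56,-0.61,0.3,0],[1,-0.67,-0.73,0.4,0],[1,-0.745,-0.815,0.5,0],[1,-0.745,-0.815,0.55,0],[1,-0.745,-0.815,0.55,0],[1,-0.745,-0.815,0.55,0]]]}}

```text
clock: 3.17
tcp_pos: [0.4788, 0.0831, 0.1211]
orientation: [-0.349, -3.121, -0.0]
contact_force: [-0.9, -0.0, -0.1]
grip_width: -0.0002
gripper_force: 0.0
```

Request:
{"fn": "play_rows", "kwargs": {"commands": [[[1,0,0,0.06,0],[1,0,0,0.13,0],[1,0,0,0.2,0],[1,0,0,0.22,0],[1,0,0,0.22,0]]]}}

```text
clock: 3.58
tcp_pos: [0.4786, 0.0834, 0.0774]
orientation: [-0.347, -3.122, -0.001]
contact_force: [0.3, -0.2, 1.3]
grip_width: 0.0005
gripper_force: 0.0
```

```bash
python3 - <<'E'
from h import *
s=get_obs();p=s["tcp_pos"];print(p,s["contact_force"])
out=[]
for n in ["top","scene"]:
    f=viewer.grab_frame(n); uv=proj(f,[p,[.4783,.0817,.066]]);print(n,uv)
    u,v=uv[0].astype(int); out.append(cv2.resize(f["pixels"][v-35:v+35,u-35:u+35,::-1],(390,390),interpolation=cv2.INTER_CUBIC))
cv2.imwrite("pics/e.png",np.hstack(out))
E
```

```text
[0.47864504 0.08337577 0.07737648] [ 0.32780103 -0.20109704  1.26416139]
top [[300.42753107 239.864009  ]
 [301.34673421 240.26344711]]
scene [[314.51525931 152.25159985]
 [313.75806564 156.1873067 ]]
```

View pics/e.png

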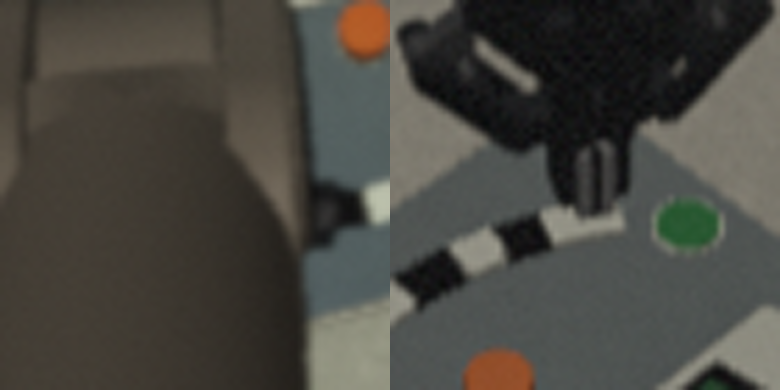

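Request:
{"fn": "play_rows", "kwargs": {"commands": [[[1,0,0,0.02,0],[1,0,0,0.04,0],[1,0,0,0.05,0],[1,0,0,0.05,0],[1,0,0,0.05,0]]]}}

```text
clock: 4.1
tcp_pos: [0.479, 0.0817, 0.0672]
orientation: [-0.351, -3.122, 0.0]
contact_force: [0.7, 0.3, -0.4]
grip_width: 0.0002
gripper_force: 0.0
```

Request:
{"fn": "play_rows", "kwargs": {"commands": [[[1,0,0,0.005,0],[1,0,0,0.01,0],[1,0,0,0.015,0],[1,0,0,0.015,0],[1,0,0,0.015,0]]]}}

```text
clock: 4.52
tcp_pos: [0.4792, 0.0817, 0.0644]
orientation: [0.351, 3.122, 0.0]
contact_force: [0.1, -0.1, 3.0]
grip_width: -0.0004
gripper_force: 1.3
```

Request:
{"fn": "play_rows", "kwargs": {"commands": [[[1,0,0,0.004,0],[1,0,0,0.007,0],[1,0,0,0.007,0],[1,0,0,0.007,0]]]}}

```text
clock: 4.85
tcp_pos: [0.4793, 0.0817, 0.063]
orientation: [0.351, 3.122, 0.0]
contact_force: [-0.2, 0.1, 3.6]
grip_width: -0.0
gripper_force: 1.8
```

```bash
python3 - <<'E'
from h import *
from scipy.spatial.transform import Rotation as Ro
F=[];P=[]
for i in range(8):
    viewer.grab_frame("top"); s=get_obs();F.append(s["contact_force"]);P.append(s["tcp_pos"])
print(np.mean(F,0),np.std(F,0),np.mean(P,0),s["clock"])
p=np.mean(P,0);R=Ro.from_rotvec(s["orientation"]).as_matrix();print(R.round(3))
C=np.array([.6339,.0442]);th=.2699;c,sn=np.cos(th),np.sin(th);Q=np.array([[c,-sn],[sn,c]])
prev=None
for a in np.arange(29,-29.1,-2.9):
    q=C+Q@(.16*np.array([-np.cos(np.radians(a)),np.sin(np.radians(a))]))
    d=np.r_[q-p[:2],0]
    print(round(a,1),q.round(4),(R.T@d/.2).round(4))
E
```

```text
[ 0.05185815 -0.56103454  3.81281378] [0.39940628 0.42909964 0.44161659] [0.47924448 0.0817084  0.06296937] 5.25
[[-0.975  0.222  0.   ]
 [ 0.222  0.975  0.   ]
 [-0.     0.    -1.   ]]
29.0 [0.4783 0.0816] [ 0.0043 -0.0013 -0.    ]
26.1 [0.4766 0.0737] [ 0.0038 -0.0418 -0.    ]
23.2 [0.4754 0.0657] [ 0.0012 -0.0822 -0.    ]
20.3 [0.4745 0.0577] [-0.0034 -0.1224 -0.    ]
17.4 [0.474  0.0496] [-0.01   -0.1623 -0.    ]
14.5 [0.4739 0.0415] [-0.0187 -0.2019 -0.    ]
11.6 [0.4743 0.0334] [-0.0293 -0.241  -0.    ]
8.7 [0.475  0.0254] [-0.0419 -0.2794 -0.    ]
5.8 [0.4762 0.0173] [-0.0564 -0.3172 -0.    ]
2.9 [0.4777 0.0094] [-0.0729 -0.3542 -0.    ]
0.0 [0.4797 0.0015] [-0.0912 -0.3904 -0.    ]
-2.9 [ 0.482  -0.0062] [-0.1112 -0.4255 -0.    ]
-5.8 [ 0.4848 -0.0138] [-0.1331 -0.4596  0.    ]
-8.7 [ 0.4879 -0.0213] [-0.1566 -0.4926  0.    ]
-11.6 [ 0.4914 -0.0286] [-0.1818 -0.5243  0.    ]
-14.5 [ 0.4953 -0.0357] [-0.2085 -0.5547  0.    ]
-17.4 [ 0.4995 -0.0426] [-0.2368 -0.5837  0.    ]
-20.3 [ 0.5041 -0.0493] [-0.2664 -0.6112  0.    ]
-23.2 [ 0.509  -0.0558] [-0.2975 -0.6372  0.    ]
-26.1 [ 0.5142 -0.062 ] [-0.3298 -0.6616  0.    ]
-29.0 [ 0.5197 -0.0679] [-0.3633 -0.6844  0.    ]
```

Request:
{"fn": "play_rows", "kwargs": {"commands": [[[1,0.002,-0.01,0,0],[1,0.004,-0.025,0,0],[1,0.004,-0.042,0,0],[1,0.003,-0.062,0,0],[1,0.001,-0.082,0,0],[1,-0.001,-0.102,0,0],[1,-0.003,-0.122,0,0],[1,-0.006,-0.142,0,0],[1,-0.01,-0.162,0,0],[1,-0.014,-0.182,0,0],[1,-0.019,-0.2,0,0],[1,-0.019,-0.202,0,0]]]}}

```text
clock: 6.25
tcp_pos: [0.4737, 0.0405, 0.0629]
orientation: [-0.352, -3.122, 0.001]
contact_force: [0.0, 0.2, 3.7]
grip_width: -0.0001
gripper_force: 1.9
```

Request:
{"fn": "play_rows", "kwargs": {"commands": [[[1,-0.003,-0.01,0,0],[1,-0.006,-0.022,0,0],[1,-0.01,-0.039,0,0],[1,-0.016,-0.058,0,0],[1,-0.023,-0.077,0,0],[1,-0.03,-0.096,0,0],[1,-0.037,-0.115,0,0],[1,-0.045,-0.134,0,0],[1,-0.054,-0.152,0,0],[1,-0.063,-0.17,0,0],[1,-0.072,-0.186,0,0],[1,-0.072,-0.188,0,0]]]}}

```text
clock: 7.25
tcp_pos: [0.4797, 0.0007, 0.0629]
orientation: [0.352, 3.122, -0.001]
contact_force: [0.2, -0.5, 4.2]
grip_width: -0.0003
gripper_force: 1.9
```

Request:
{"fn": "play_rows", "kwargs": {"commands": [[[1,-0.005,-0.009,0,0],[1,-0.011,-0.02,0,0],[1,-0.02,-0.035,0,0],[1,-0.031,-0.053,0,0],[1,-0.042,-0.07,0,0],[1,-0.054,-0.086,0,0],[1,-0.066,-0.103,0,0],[1,-0.078,-0.119,0,0],[1,-0.091,-0.134,0,0],[1,-0.104,-0.15,0,0],[1,-0.116,-0.163,0,0],[1,-0.118,-0.165,0,0]]]}}

```text
clock: 8.25
tcp_pos: [0.4954, -0.0366, 0.0629]
orientation: [0.352, 3.122, -0.001]
contact_force: [-1.1, 1.5, 4.4]
grip_width: 0.0
gripper_force: 1.9
```

Request:
{"fn": "play_rows", "kwargs": {"commands": [[[1,-0.007,-0.008,0,0],[1,-0.015,-0.016,0,0],[1,-0.028,-0.029,0,0],[1,-0.043,-0.043,0,0],[1,-0.058,-0.057,0,0],[1,-0.073,-0.07,0,0],[1,-0.089,-0.083,0,0],[1,-0.105,-0.095,0,0],[1,-0.121,-0.107,0,0],[1,-0.138,-0.119,0,0],[1,-0.153,-0.129,0,0],[1,-0.155,-0.13,0,0]]]}}

```text
clock: 9.25
tcp_pos: [0.5202, -0.0688, 0.0629]
orientation: [0.352, 3.121, -0.001]
contact_force: [-1.2, 0.5, 3.4]
grip_width: 0.0
gripper_force: 1.9
```

Request:
{"fn": "play_rows", "kwargs": {"commands": [[[1,0,0,0,0],[1,0,0,0,0]]]}}

```text
clock: 9.42
tcp_pos: [0.5201, -0.0687, 0.0631]
orientation: [0.351, 3.121, -0.001]
contact_force: [-0.1, -1.5, 3.9]
grip_width: -0.0
gripper_force: 1.8
```

```bash
python3 - <<'E'
from h import *
f=viewer.grab_frame("scene"); s=get_obs(); p=s["tcp_pos"]; print(p,s["contact_force"],s["clock"])
u,v=proj(f,[p])[0].astype(int)
cv2.imwrite("pics/f.png",cv2.resize(f["pixels"][v-60:v+60,u-60:u+60,::-1],(580,580),interpolation=cv2.INTER_CUBIC))
E
```

```text
[ 0.52012811 -0.06873908  0.06309282] [-0.05740595 -2.36937186  3.15563585] 9.4667
```

View pics/f.png

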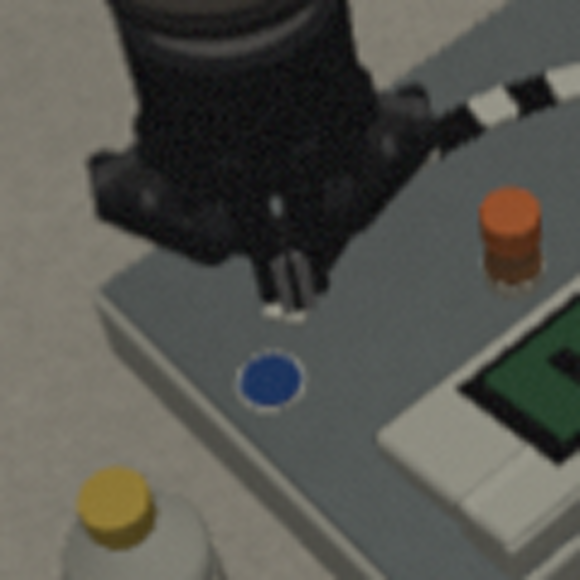

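The picture shows the fingertips on the white end pad at (290,305), just short of the blue lamp at (270,380). The vial and bottle have not moved, and the force is about 3.5 N.

```bash
python3 -c "
from bench import r
print(r.hand_in())"
```

```text
the job is handed in; nothing more can be done
None
```

I traced the band from the green end to the blue end in one stroke at about 3.5–4 N. I then handed the job in with the fingertips still resting on the blue end pad and the band pressed about 3 mm; the hand-in gave no verdict.

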